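Plug in the carving lamp, raise its telescopic stand to the second stop and hold it

ROBOT

A 7-joint arm with a two-finger parallel gripper is mounted at the origin on a cart in front of the work surface, level with it; the furniture and walls round the work are solid. World frame = base frame: x ahead of the robot, y to its left, z up, the work surface at z = 0. Lengths are in m, angles in rad, forces in N, time in s.
With the tool pointing down it reaches from about 0.425 to 0.95 m from the base axis. Payload 4.7 kg.
Tool frame: the origin (TCP) lies between the finger pads; the fingertips stand 25 mm ahead of it and the grasp point (between the pads) lies 6 mm ahead of it; x points along the fingers, z is the direction in which the jaws open and shut, and the axes are right-handed (so a half turn about x gives the same grasp; the last joint's range is limited). The gripper opens to 85 mm and grips with 20 to 120 N. Pads are 22 mm wide; open, the fingers measure 114 mm over their backs; the gripper's body (76 mm by 85 mm) begins 54 mm behind the grasp point. The pads swing forward as they close: fully open they stand 13 mm farther back than shut.
Start: joints at [1.295, 0.469, -0.049, 1.532, 0.024, 1.141, -0.082], TCP at [0.165, -0.655, 0.256] pointing down, gripper open.
Joint ranges: [-2.59, 2.59], [-0.33, 1.99], [-1.39, 1.29], [0.1, 2.45], [-1.04, 4.18], [0.21, 1.99], [-2.66, 2.66]. Speed limits (rad/s): [2.57, 2.57, 3.14, 3.14, 3.14, 3.14, 3.14].

INTERFACE

Orientations are given as a 3x3 rotation matrix whose columns are the frame's x, y, z axes.
In Python, from rig import * gives the robot as it stands. Calls block until the motion is done:
- movep(position, orientation): joint-space move of the TCP to a pose.
- move_l(position, attitude=None, feed=0.15, until_force=None): straight line of the TCP; attitude=None keeps the orientation; feed is the mean speed in m/s. With until_force (N) it stops when the force on the tool has changed by that much, and returns True; else False.
- move_joints(angles): joint-space move.
- command_gripper(opening, newtons=None): finger opening in m; newtons is the grip in N (None keeps the last); returns when the fingers have stopped.
- sleep(seconds).
- inverse_kinematics(position, orientation): joint angles nearest the present ones, or None.
- sense(): the state.
- camera(name): name is "side" or "top"; returns (picture, depth): 384x512x3 uint8, red, green, blue; 384x512 float32, m along the optical axis (not along the pixel's ray), 0 where there is no reading.
- camera_params(name): a dict with "K" (3x3 intrinsics, pixels), "position" and "rotation" of the camera in the world. Camera axes: x right, y down, z forward; pixel columns grow to the right and rows downward; lengths in m; the calibration is good to about 2 mm. A picture is of the moment at which its call begins. camera_params takes no time and is no camera call.
A pose or a line that the arm cannot do raises Unreachable and nothing moves.
- finish_job(): hands the job in, once; it reports no verdict.
The state is a dict: "time_s": time; "joint_pos": joint angles; "qd": joint speeds; "joint_efforts": joint torques, N m; "position": TCP position; "tcp_rot": TCP orientation; "wrist_force": force on the tool from outside, world axes, zero at the start; "ft_torque": the same for the moment, N m; "finger_gap": finger opening in m.
Only numpy, scipy, OpenCV 4.12 (cv2) and the standard library are available. Lean on these libraries where they do the work, as an engineer would, in place of code of your own. Each camera call takes 0.05 s, during which the arm holds its last target. There are 200 camera calls.

TASK

Set up the lamp for carving: lift the small LED lamp out of its charging dock and plug its pin fully into the socket at the end of the stand's side arm, with its white panel facing outward along the arm, away from the stand, and let go of it while the stand is still fully down. Then squeeze the orange button into the grip head of the stand and pull the head straight up, past the first stop, until it comes up against the second, topmost stop, and finish while holding it there with the button squeezed: it sinks if you let go, and I will then tighten its clamp ring. Leave the other things on the worktop where they are.

Things in the scene. Friction and masses are not known exactly. Their poses are not given: they have to be found in the camera images.
- lamp: loose LED lamp, 0.13 kg, upright, pin down in the dock at the start. Black box 28 mm thick (x), 66 wide (y), 48 high, white panel on its +x face, fins behind; under it a round flange 24 mm across, 10 high; under that a steel pin 8 mm across, 26 long, tip tapered. Origin: centre of the flange's underside, where the pin begins; z up. The box spans z = 9 to 57 mm above the origin.
- lamp_panel (a point): centre of the lamp's white panel, 15 mm in front (x) of and 33 mm above the lamp's origin
- dock: fixed charging dock: flat white foot 86 x 100 mm, 10 high, in its middle a square socket block 42 mm high with a hole 10.4 mm wide and 30 mm deep that holds the lamp's pin. Origin: centre of its underside on the worktop; z up.
- lamp_stand: fixed telescopic stand: dark round foot 117 mm across, 26 high; upright aluminium tube 27 mm across, 149 mm high, with a black clamp ring 33 mm across round its upper end (leave it). Origin: centre of the foot's underside, on the tube's axis; z up, x along the side arm, y the direction in which the button is pressed.
- grip_head: black grip head 32 x 32 mm, 46 high, on the mast. Origin: its centre, on the mast's axis, 173 mm above the worktop when down. Axes as the stand's. Orange button (17 wide, 25 high, origin's height) stands 7 mm out of the -y face; to squeeze it, grip along y from above, one finger on it, one on the +y face: 39 mm across, 33 squeezed. The 12 mm side arm leaves +x, 12 mm lower.
- socket (a point): centre of the mouth of the hole in the black socket block (28 x 28 mm, 32 high) at the arm's end: 120 mm along x from the grip head's origin, 3 mm lower (170 mm above the worktop when down; moves with the mast). Hole 10.4 mm wide, 28 deep, 3 mm chamfer. Fully plugged in, the lamp's flange rests on the block and its origin lies at this point. x outward along the arm, z up.
- mast (a joint): height of the mast in m: 0 down, about 0.05 first stop, 0.10 second stop, the end of its travel. A spring catch (2 mm of play) locks it at 0 and at the first stop unless the button is squeezed; the second has no catch. Let go off a stop, it sinks onto the next tooth (0.062 or 0.012). With the lamp it weighs about 6 N; friction 0.5 N, damping 12 N per m/s.
- button (a joint): travel of the orange button in m: 0 out, 0.006 fully in; needs about 5.5 N to start and 11 N to be fully in; the catch is free beyond 0.004. It springs out when released.
- cup: frosted plastic cup, 65 mm, loose bystander; origin under its centre
- peeler: peeler with red grip, 159 mm long (along its y), loose bystander; origin under its centre
- cork_1: upright cork, 22 mm across and 38 mm high, loose bystander; origin under its centre
There are look-alikes about, which are no part of the job. What is shaped like the lamp but green, turquoise or yellow is not meant.

How it is judged:
On the way, in this order (a step that is already met when the one before it is completed fails the run):
1. with the stand still down, the lamp is plugged fully into the arm's socket, panel outward, and let go (horizontal distance between lamp and socket below 0.004 m and z of lamp in the frame of socket between -0.004 and 0.004 m and angle between lamp's own z axis and vertical below 0.1 rad and angle between the x axis of lamp and the x axis of socket, either way round below 0.52 rad and x of lamp_panel in the frame of socket above 0.004 m and contact force between the fingers and lamp below 0.2 N and value of joint mast below 0.008 m), for 0.2 s.
2. the grip head, its button squeezed, has been pulled past the first stop (value of joint mast above 0.055 m and value of joint button above 0.003 m and contact force between the fingers and grip_head above 2 N), for 0.05 s.
At the end, for the whole second after the job is handed in: The mast is held by the fingers at its second stop (94 mm or more), button in (3 mm or more), finger force over 2 N; the lamp, untouched, is still plugged in: within 4 mm of the socket mouth, upright within 6 degrees, panel outward along the arm within 30 degrees (value of joint mast above 0.094 m and value of joint button above 0.003 m and contact force between the fingers and grip_head above 2 N and horizontal distance between lamp and socket below 0.004 m and z of lamp in the frame of socket between -0.004 and 0.004 m and angle between lamp's own z axis and vertical below 0.1 rad and angle between the x axis of lamp and the x axis of socket, either way round below 0.52 rad and x of lamp_panel in the frame of socket above 0.004 m and contact force between the fingers and lamp below 0.2 N); the arm keeps its last pose, push and grip.
It fails at once if a bystander (cup, peeler or cork) is pushed more than 3 cm away (distance of any of cup, peeler, cork_1 from where it was at the start of the episode above 0.03 m).
It also fails if it takes over 51 s, if anything falls off the work surface, if the arm or the gripper's body presses on something with over 40 N, if the wrist force passes 120 N, or if a joint passes its speed limit or range.

## Working session

There is one attempt and no reset: what is moved stays moved. The work goes in short steps, each a Python script; the robot and the scene stay as the last script left them, time stands still between calls to the robot, and variables do not carry over. Pictures are saved under pics/ and viewed, about 8 in all and at most 12, crops included, and the job is handed in when it is done.

```bash
ls; mkdir -p pics; python3 - <<'E'
from rig import *
import cv2,numpy as np
for n in("side","top"):
    p,d=camera(n); np.savez(f"pics/{n}0.npz",p=p,d=d)
    cv2.imwrite(f"pics/{n}0.png",p[:,:,::-1]); c=camera_params(n); print(n,c)
a=np.hstack([cv2.imread("pics/side0.png"),cv2.imread("pics/top0.png")])
print(sense()["time_s"])
E
```

```text
pics
side {'K': array([[406.68583709,   0.        , 257.83673907],
       [  0.        , 406.68583709, 192.33421887],
       [  0.        ,   0.        ,   1.        ]]), 'position': array([1.13616389, 0.0881492 , 0.68403302]), 'rotation': array([[ 0.2089662 ,  0.64189646, -0.7377683 ],
       [ 0.97780827, -0.14869567,  0.14758245],
       [-0.0149703 , -0.75223569, -0.65872404]])}
top {'K': array([[475.92766373,   0.        , 257.82231363],
       [  0.        , 475.92766373, 190.91934603],
       [  0.        ,   0.        ,   1.        ]]), 'position': array([0.28404243, 0.22626002, 1.36689741]), 'rotation': array([[-3.10241056e-03, -9.83556181e-01,  1.80575787e-01],
       [-9.99836426e-01, -1.66684954e-04, -1.80857421e-02],
       [ 1.78184426e-02, -1.80602359e-01, -9.83394779e-01]])}
0.1
```

View pics/side0.png

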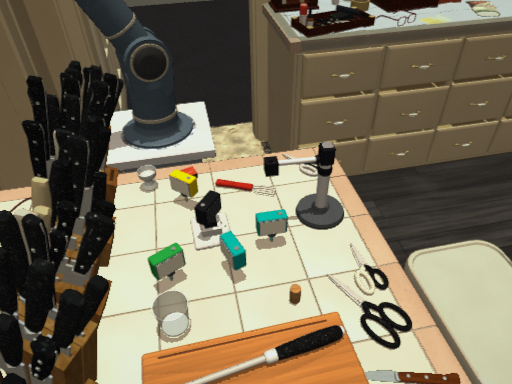

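View pics/top0.png

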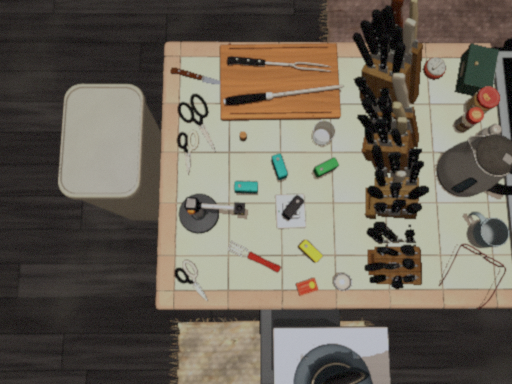

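Side view: the candidates are the black lamp (208,209) on the white dock (210,232), yellow (183,182), green (167,262), and turquoise (271,223) and (232,250). By the description the black one in the dock is the lamp. The stand is at (320,210), its head at (326,157) and the arm's socket at (271,166). I'll check these in a close crop.

```bash
cat > h.py <<'E'
import cv2,numpy as np
from rig import *
def ray(n,u,v):
    c=camera_params(n);r=c["rotation"]@np.linalg.inv(c["K"])@np.array([u,v,1.]);return c["position"],r
def tri(a,b):   # a=("side",u,v)
    P=[ray(*a),ray(*b)];A=0;B=0
    for o,r in P:
        r=r/np.linalg.norm(r);M=np.eye(3)-np.outer(r,r);A=A+M;B=B+M@o
    x=np.linalg.solve(A,B)
    return x,[np.linalg.norm((np.eye(3)-np.outer(r,r)/(r@r))@(x-o)) for o,r in P]
def cloud(n,d):
    c=camera_params(n);v,u=np.mgrid[0:384,0:512]
    pc=np.stack([u,v,np.ones_like(u)],-1)@np.linalg.inv(c["K"]).T*d[...,None]
    return pc@c["rotation"].T+c["position"]
def plane(n,u,v,z):
    o,r=ray(n,u,v);return o+r*(z-o[2])/r[2]
def crop(n,p,u0,v0,w,h,s):
    return cv2.resize(p[v0:v0+h,u0:u0+w,::-1],None,fx=s,fy=s,interpolation=cv2.INTER_CUBIC)
E
python3 - <<'E'
from h import *
S=np.load("pics/side0.npz");T=np.load("pics/top0.npz")
a=crop("side",S["p"],180,135,160,100,5);b=crop("top",T["p"],178,180,160,50,5)
im=np.vstack([a[:350],b])
cv2.imwrite("pics/c1.png",im)
C=cloud("side",S["d"]);D=cloud("top",T["d"])
for n,X,pts in(("s",C,[(208,209),(271,166),(326,148),(320,210),(271,158)]),("t",D,[(292,206),(239,209),(193,204),(300,222),(282,200)])):
    for u,v in pts: print(n,u,v,X[v,u].round(3))
# all points in head/socket/lamp heights from both
for nm,X in(("side",C),("top",D)):
    for lo,hi in((.165,.175),(.19,.2),(.075,.1),(.085,.1)):
        m=(X[...,2]>lo)&(X[...,2]<hi)&(X[...,0]>.35)&(X[...,0]<.7)&(X[...,1]>-.1)&(X[...,1]<.4)
        print(nm,lo,m.sum(),X[m].mean(0).round(3) if m.any() else 0, X[m].min(0).round(3),X[m].max(0).round(3)) if m.any() else 0
E
```

```text
s 208 209 [0.498 0.107 0.089]
s 271 166 [0.476 0.25  0.162]
s 326 148 [0.481 0.366 0.193]
s 320 210 [0.486 0.367 0.019]
s 271 158 [0.457 0.254 0.169]
t 292 206 [0.476 0.11  0.094]
t 239 209 [0.458 0.252 0.163]
t 193 204 [0.466 0.366 0.195]
t 300 222 [0.443 0.08  0.005]
t 282 200 [0.506 0.132 0.012]
side 0.165 250 [0.496 0.221 0.169] [ 0.36  -0.1    0.165] [0.695 0.384 0.175]
side 0.19 124 [0.478 0.332 0.194] [ 0.45 -0.09  0.19] [0.697 0.384 0.2  ]
side 0.075 1939 [0.534 0.115 0.083] [ 0.35  -0.1    0.075] [0.687 0.383 0.1  ]
side 0.085 413 [0.483 0.142 0.094] [0.447 0.077 0.085] [0.511 0.382 0.1  ]
top 0.165 220 [0.47  0.27  0.168] [ 0.446 -0.097  0.165] [0.69  0.379 0.174]
top 0.19 149 [0.48  0.313 0.195] [ 0.354 -0.099  0.19 ] [0.694 0.388 0.2  ]
top 0.075 1280 [0.521 0.102 0.084] [ 0.35  -0.1    0.075] [0.681 0.375 0.1  ]
top 0.085 360 [0.493 0.117 0.093] [ 0.35  -0.098  0.085] [0.65  0.375 0.1  ]
```

View pics/c1.png

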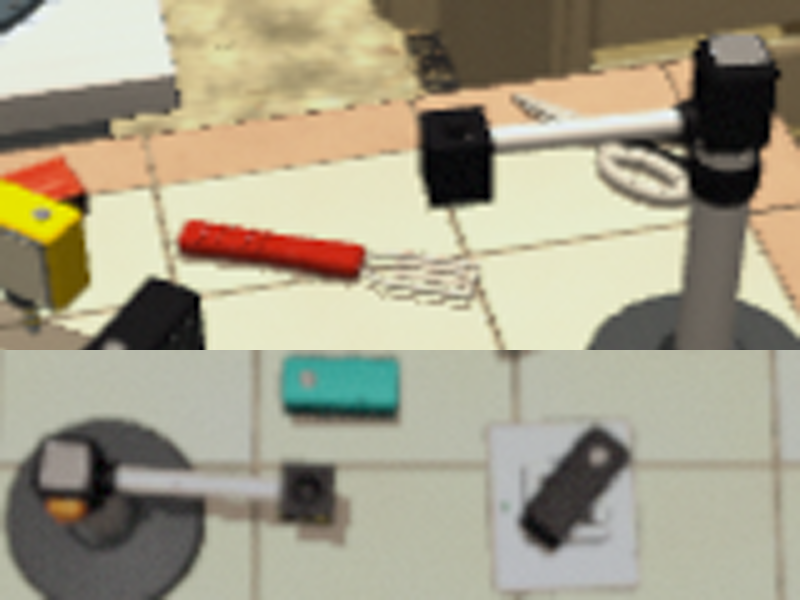

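The black lamp sits skewed on the white dock. The stand's arm runs towards world −y, and the orange button is on the world −x side. Next I need to know which way the panel faces, and the fitted outlines.

```bash
python3 - <<'E'
from h import *
S=np.load("pics/side0.npz");T=np.load("pics/top0.npz")
a=crop("side",S["p"],180,182,50,75,8);b=crop("top",T["p"],268,186,50,50,8)
im=np.zeros((600,800,3),np.uint8);im[:600,:400]=a;im[:400,400:]=b
cv2.imwrite("pics/c2.png",im)
C=cloud("side",S["d"]);D=cloud("top",T["d"])
def rect(X,P,lo,hi,c,r,name,dark=None):
    m=(X[...,2]>lo)&(X[...,2]<hi)&(np.hypot(X[...,0]-c[0],X[...,1]-c[1])<r)
    if dark is not None: m&=(P.max(-1)<90)==dark
    q=X[m]; 
    if len(q)<5: print(name,len(q));return
    R=cv2.minAreaRect((q[:,:2]*1000).astype(np.float32)); print(name,len(q),"z",np.median(q[:,2]).round(4),"rect",np.round(R[0],1),np.round(R[1],1),round(R[2],1))
for n,X,P in(("side",C,S["p"]),("top",D,T["p"])):
    rect(X,P,.09,.11,(.48,.11),.055,n+" lamptop")
    rect(X,P,.188,.205,(.475,.366),.04,n+" headtop")
    rect(X,P,.16,.178,(.465,.25),.03,n+" sockettop")
    rect(X,P,.004,.018,(.475,.11),.075,n+" dockfoot",False)
    rect(X,P,.015,.035,(.475,.366),.09,n+" standfoot")
    rect(X,P,.160,.175,(.47,.31),.035,n+" arm")
    rect(X,P,.03,.15,(.475,.366),.025,n+" tube")
E
```

```text
side lamptop 302 z 0.0962 rect [478.1 106.3] [30.5 65.1] 49.2
side headtop 137 z 0.1932 rect [473.  370.8] [30.1 30.2] 88.4
side sockettop 177 z 0.1662 rect [463.9 258.5] [42.9 31.4] 87.0
side dockfoot 641 z 0.0076 rect [478.3 106.8] [100.2  84.8] 1.6
side standfoot 244 z 0.0182 rect [473.5 365.7] [70.6 81.1] 5.3
side arm 128 z 0.1633 rect [468.4 310.4] [69.2 12.1] 86.7
side tube 495 z 0.0951 rect [477.9 368.8] [31.9 20.8] 71.7
top lamptop 264 z 0.0978 rect [476.8 108.7] [30.1 66.6] 51.0
top headtop 152 z 0.1954 rect [469.1 372.8] [31.6 33.5] 81.4
top sockettop 137 z 0.1684 rect [461.6 258.7] [38.5 28.4] 89.9
top dockfoot 683 z 0.009 rect [474.2 111.2] [139.1 131.2] 89.9
top standfoot 386 z 0.0172 rect [469.8 373.3] [106.2 101.3] 19.3
top arm 120 z 0.1653 rect [466.4 310.2] [69. 12.] 86.5
top tube 42 z 0.0706 rect [462.5 366. ] [10.3 23.6] 40.2
```

View pics/c2.png

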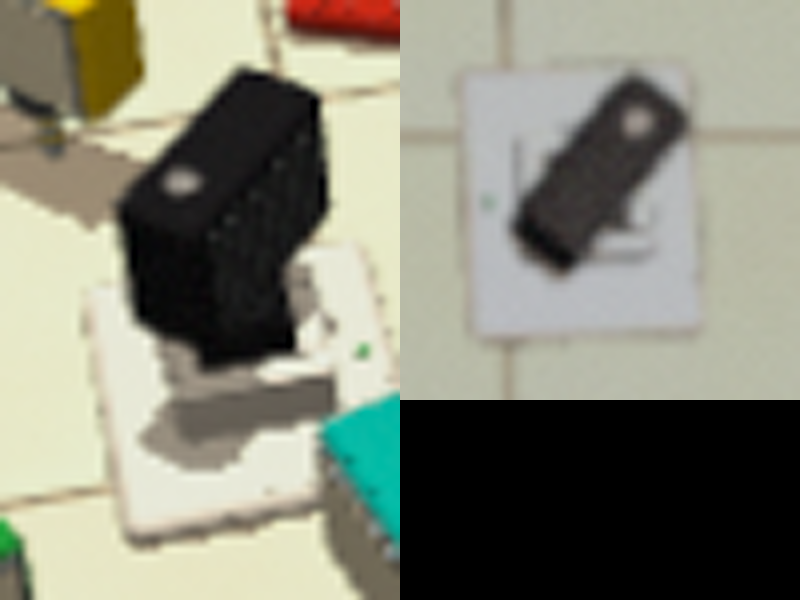

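The fins face +x+y, towards the side camera, so the panel faces about −130° yaw. The lamp is at about (477.5, 107.5) mm. The arm's yaw is about −93.3°, the socket at about (464, 252) and the head at about (471, 371). Next I'll check the obstacle heights and the IK.

```bash
cat >> h.py <<'E'
def Rd(yaw):  # tool down, jaws open along yaw
    x=np.array([0,0,-1.]);z=np.array([np.cos(yaw),np.sin(yaw),0]);return np.stack([x,np.cross(z,x),z],1)
LAMP=np.array([.4775,.1075]);LY=np.deg2rad(-130);SOC=np.array([.464,.252]);SY=np.deg2rad(-93.3);HEAD=np.array([.471,.3715])
G=.006
E
python3 - <<'E'
from h import *
T=np.load("pics/top0.npz");D=cloud("top",T["d"])
for y0 in np.arange(-.6,.6,.1):
    print(round(y0,1),[round(float(D[...,2][(D[...,1]>y0)&(D[...,1]<y0+.1)&(D[...,0]>x)&(D[...,0]<x+.15)].max(initial=0)),2) for x in (.2,.35,.5,.65)])
s=sense();print(s["tcp_rot"].round(2).tolist(),s["wrist_force"])
print("lamp+",inverse_kinematics([*LAMP,.3],Rd(LY)));print("lamp-",inverse_kinematics([*LAMP,.3],Rd(LY+np.pi)))
for k in(0,np.pi):
  print(k,"soc",inverse_kinematics([*SOC,.3],Rd(SY+k)),"head",inverse_kinematics([*HEAD,.3],Rd(SY+np.pi/2+k)),inverse_kinematics([*HEAD,.18],Rd(SY+np.pi/2+k)))
print(inverse_kinematics([.3,-.35,.5],Rd(LY)), inverse_kinematics([.3,-.35,.5],Rd(LY+np.pi)))
E
```

```text
-0.6 [0.01, 0.01, 0.01, 0.01]
-0.5 [0.05, 0.1, 0.23, 0.13]
-0.4 [0.04, 0.09, 0.22, 0.17]
-0.3 [0.17, 0.11, 0.16, 0.2]
-0.2 [0.37, 0.39, 0.43, 0.4]
-0.1 [0.36, 0.39, 0.38, 0.41]
-0.0 [0.09, 0.1, 0.1, 0.07]
0.1 [0.02, 0.1, 0.1, 0.03]
0.2 [1.37, 0.18, 0.09, 0.06]
0.3 [0.02, 0.2, 0.02, 0.04]
0.4 [0.02, 0.02, 0.02, 0.02]
0.5 [0.0, 0.0, 0.0, 0.0]
[[-0.0, 0.97, 0.24], [0.0, 0.24, -0.97], [-1.0, -0.0, -0.0]] [-0.57048452  0.90137275  0.96536159]
lamp+ [-0.94526336  0.12999048  0.71463054  1.93485531 -0.09497732  1.11011443
 -2.4614271 ]
lamp- [ 0.64825813  0.29965275 -1.14206667  1.85990158  0.29585847  1.17015128
  0.27802507]
0 soc [ 0.38807393  0.47609654 -1.29470492  1.77810451  0.48143159  1.26065154
 -2.66063362] head [ 0.05359805  0.56337349 -1.1673151   1.62130716  0.53233945  1.31595089
 -1.2546283 ] [ 0.04382386  0.72946054 -1.17871326  1.75429144  0.7312017   1.174042
 -1.4118748 ]
3.141592653589793 soc [ 0.21748716  0.334934   -0.98936356  1.78451971  0.30106981  1.18452237
  0.65139998] head [ 0.05646075  0.56678869 -1.17386625  1.6211784   0.5368041   1.31833093
  1.88323742] [ 0.04382386  0.72946054 -1.17871326  1.75429144  0.7312017   1.174042
  1.72971786]
[ 8.48605296e-01 -1.00261301e-02 -7.69215652e-02  1.60407180e+00
 -7.70661270e-04  1.54751734e+00 -1.49722251e+00] [ 1.29084217  0.0114802  -0.51942514  1.58387752  0.00569998  1.54774939
  1.6439787 ]
```

```bash
python3 - <<'E'
from h import *
movep([.26,-.43,.56],Rd(LY+np.pi+np.deg2rad(-70)))
s=sense();print(s["time_s"],s["joint_pos"].round(2))
q=s["joint_pos"].copy();q[0]=-.2;move_joints(q)
s=sense();print(s["time_s"],s["joint_pos"].round(2),s["position"].round(3),s["tcp_rot"].round(2).tolist(),s["wrist_force"])
print(inverse_kinematics([*LAMP,.2],Rd(LY+np.pi)))
E
```

```text
1.55 [ 1.22  0.08 -0.31  1.38  0.03  1.68  0.57]
3.8833 [-0.2   0.08 -0.31  1.38  0.03  1.68  0.57] [0.465 0.192 0.558] [[-0.0, -0.88, 0.48], [-0.0, 0.48, 0.88], [-1.0, 0.0, -0.0]] [0.09598649 0.87888364 1.00744045]
[-0.09081785  0.24440126 -0.25277498  2.01526917  0.07790021  0.89088239
  0.48724316]
```

```bash
python3 - <<'E'
from h import *
movep([*LAMP,.2],Rd(LY+np.pi))
command_gripper(.055,30)
move_l([*LAMP,.13])
s=sense();print(s["time_s"],s["position"].round(4),s["finger_gap"])
p,d=camera("side");q,e=camera("top")
im=np.hstack([crop("s",p,168,150,80,110,5),crop("t",q,255,170,80,110,5)])
cv2.imwrite("pics/c3.png",im)
E
```

```text
6.2917 [0.4779 0.1077 0.1304] 0.05516713349890217
```

View pics/c3.png

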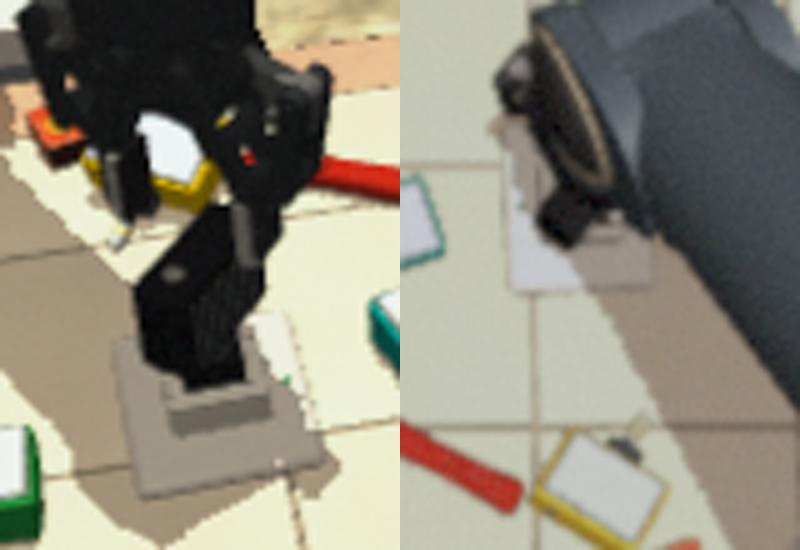

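The fingers straddle the lamp as intended. The look-alikes have toppled over on their own: yellow and turquoise now lie panel-up. They don't matter here and are low. Now I'll descend and grip.

```bash
python3 - <<'E'
from h import *
print(move_l([*LAMP,.086],feed=.06,until_force=8))
command_gripper(0,40); s=sense();print(s["time_s"],s["position"].round(4),s["finger_gap"],s["wrist_force"].round(1))
move_l([*LAMP,.15],feed=.08)
s=sense();print(s["wrist_force"].round(1),s["finger_gap"])
move_l([*LAMP,.30],feed=.2)
movep([*SOC,.30],Rd(SY+np.pi))
s=sense();print(s["time_s"],s["position"].round(4),s["joint_pos"].round(2),s["wrist_force"].round(1))
p,d=camera("side");q,e=camera("top");np.savez("pics/d4.npz",p=p,d=d,q=q,e=e)
im=np.hstack([crop("s",p,230,95,110,100,5),crop("t",q,220,170,50,100,5)])
cv2.imwrite("pics/c4.png",im)
E
```

```text
False
7.625 [0.4778 0.1076 0.0865] 0.027590428542801505 [ 1.7 -0.5  1.8]
[-0.8  0.4 -1.7] 0.02747333177008218
10.1083 [0.4634 0.252  0.2985] [-0.22  0.22 -0.42  1.81  0.1   1.14  0.84] [-0.2 -0.6 -2.3]
```

View pics/c4.png

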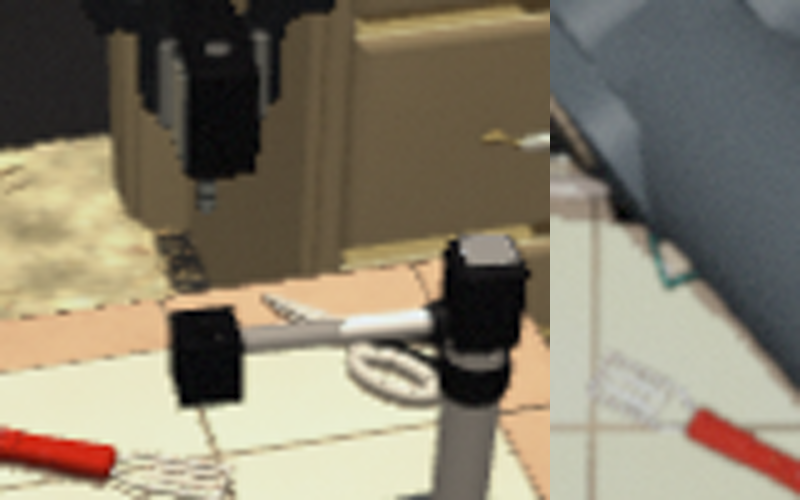

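The lamp is held with its pin tip at about (271.4,137) in the side view, above the socket mouth at about (271,160.6). I'll compare both in the same camera so the calibration error cancels.

```bash
python3 - <<'E'
from h import *
print("pin mid",plane("side",271.2,134.2,.240),"tip",plane("side",271.4,137,.228),"socket",plane("side",271.0,160.6,.170))
z=np.load("pics/d4.npz");C=cloud("side",z["d"]);S=np.load("pics/side0.npz")
for v in range(129,139): print(v,C[v,269:275].round(4)[:, :].tolist() if v in(133,135) else C[v,271].round(4))
m=cv2.resize(z["p"][125:172,255:290,::-1],None,fx=12,fy=12,interpolation=cv2.INTER_CUBIC);m=cv2.convertScaleAbs(m,alpha=2.2,beta=20)
cv2.imwrite("pics/c5.png",m)
E
```

```text
pin mid [0.47403519 0.24990095 0.24      ] tip [0.46617783 0.25228052 0.228     ] socket [0.46755391 0.251502   0.17      ]
129 [0.4957 0.2441 0.2663]
130 [0.4946 0.2444 0.2633]
131 [0.4673 0.2511 0.243 ]
132 [0.4663 0.2513 0.2401]
133 [[0.4641, 0.2478, 0.2368], [0.4648, 0.2497, 0.237], [0.4675, 0.2511, 0.2385], [0.4661, 0.2535, 0.2373], [-0.9966, 0.6209, -0.739], [-0.9568, 0.6174, -0.7134]]
134 [0.4654 0.2516 0.2348]
135 [[0.4619, 0.2483, 0.2306], [0.4662, 0.2494, 0.2332], [0.4663, 0.2514, 0.233], [0.4654, 0.2537, 0.2321], [-0.9974, 0.6212, -0.7546], [-0.9667, 0.6201, -0.7349]]
136 [0.468  0.251  0.2318]
137 [0.4663 0.2514 0.2282]
138 [-1.0508  0.6212 -0.8119]
```

View pics/c5.png

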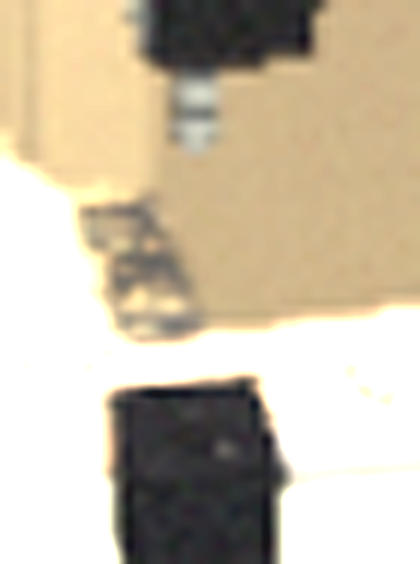

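```bash
python3 - <<'E'
from h import *
S=np.load("pics/side0.npz");T=np.load("pics/top0.npz");Z=np.load("pics/d4.npz")
for n,c,d in(("side","side",S["d"]),("side4","side",Z["d"]),("top","top",T["d"])):
    X=cloud(c,d);m=(X[...,2]>.161)&(X[...,2]<.18)&(abs(X[...,0]-.465)<.03)&(X[...,1]>.2)&(X[...,1]<.265)
    q=X[m];R=cv2.minAreaRect((q[:,:2]*1000).astype(np.float32))
    print(n,len(q),q.mean(0).round(4),R, q.min(0).round(4),q.max(0).round(4),np.percentile(q[:,2],[10,50,90]).round(4))
X=cloud("side",Z["d"])
m=(X[...,2]>.20)&(X[...,2]<.32)&(abs(X[...,0]-.49)<.03)&(abs(X[...,1]-.25)<.03)
m&=(X[...,2]<.244)&(X[...,0]<.48); q=X[m];print("pin",len(q),q.mean(0).round(4),q[:,1].min(),q[:,1].max())
E
```

```text
side 138 [0.4651 0.2509 0.1663] ((463.5406494140625, 251.10556030273438), (28.12268829345703, 31.447233200073242), 87.01074981689453) [0.4472 0.2363 0.1613] [0.4788 0.2646 0.1697] [0.1629 0.1669 0.1685]
side4 142 [0.4656 0.2506 0.166 ] ((463.4136962890625, 251.50511169433594), (28.230146408081055, 31.542604446411133), 85.48784637451172) [0.4466 0.2362 0.161 ] [0.4794 0.2647 0.17  ] [0.1618 0.1668 0.1684]
top 108 [0.462  0.2519 0.1689] ((461.5729064941406, 252.2109375), (25.430675506591797, 28.40497398376465), 89.9552230834961) [0.4474 0.2395 0.1633] [0.4758 0.2649 0.1766] [0.1658 0.169  0.1719]
pin 26 [0.4654 0.2506 0.2354] 0.2477843325562713 0.25386853264756437
```

Socket and pin agree to about 1 mm in the side view, well inside the chamfer. Now I'll insert.

```bash
python3 - <<'E'
from h import *
x,y=SOC+[.0015,0]
move_l([x,y,.248],feed=.1)
for i in range(6):
    r=move_l([x,y,.2125],feed=.03,until_force=12); s=sense()
    print(r,s["time_s"],s["position"].round(4),s["wrist_force"].round(1),s["ft_torque"].round(2))
    if r or s["position"][2]<.2135:break
p,d=camera("side");np.savez("pics/d6.npz",p=p,d=d)
cv2.imwrite("pics/c6.png",crop("s",p,230,95,110,100,6))
E
```

```text
True 11.9167 [0.4647 0.252  0.2144] [-0.2 -0.9  4.3] [-0.09  0.16  0.02]
```

View pics/c6.png

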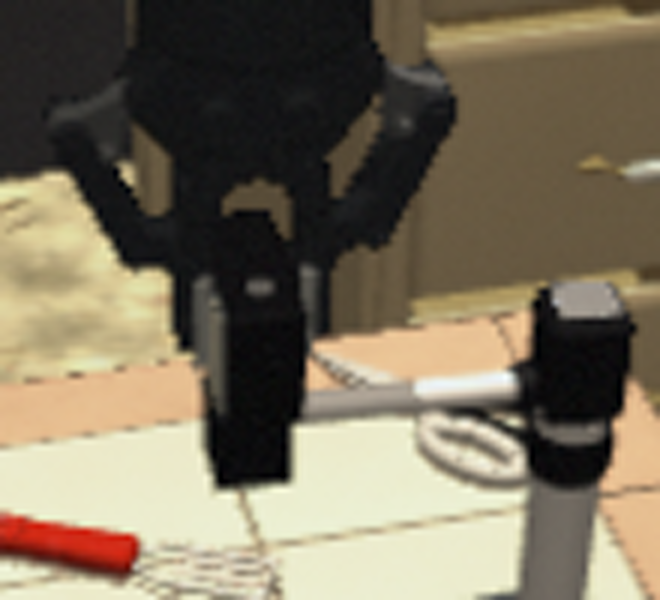

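Contact came at the expected flange height (TCP 0.2144) with little side force, so the lamp is fully seated. Next: release, retreat and check.

```bash
python3 - <<'E'
from h import *
command_gripper(.05); x,y=sense()["position"][:2]
sleep(.25)
move_l([x,y,.33],feed=.15)
H=np.array([.4714,.3718])
command_gripper(.06)
movep([*H,.26],Rd(SY+3*np.pi/2))
s=sense();print(s["time_s"],s["position"].round(4),s["joint_pos"].round(2),s["wrist_force"].round(1),s["finger_gap"])
p,d=camera("side");q,e=camera("top");np.savez("pics/d7.npz",p=p,d=d,q=q,e=e)
im=np.hstack([crop("s",p,235,100,110,100,5),crop("t",q,220,170,50,100,5)])
cv2.imwrite("pics/c7.png",im)
X=cloud("side",d);m=(X[...,2]>.215)&(X[...,2]<.235)&(abs(X[...,0]-.465)<.045)&(abs(X[...,1]-.25)<.04)
R=cv2.minAreaRect((X[m][:,:2]*1000).astype(np.float32));print(m.sum(),np.median(X[m][:,2]),R)
E
```

```text
14.8917 [0.4717 0.3714 0.2601] [-0.24  0.42 -0.67  1.69  0.29  1.13  2.09] [0.6 0.5 0.7] 0.06022038736203809
319 0.22395883081471046 ((465.8884582519531, 250.90240478515625), (30.87504005432129, 66.59766387939453), 85.18498229980469)
```

View pics/c7.png

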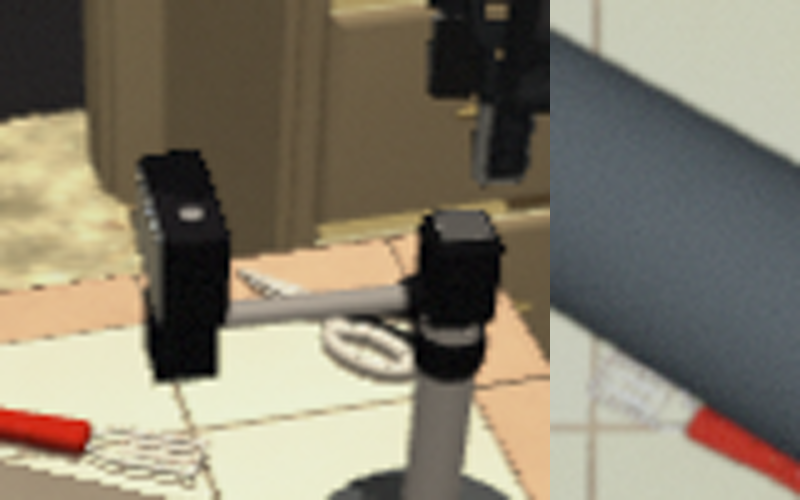

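The lamp is seated: its top is at 0.224 (the depth bias is −3 mm), its yaw about −95°, and its panel faces outward to the left. Now I'll descend on the head and squeeze.

```bash
python3 - <<'E'
from h import *
H=np.array([.4709,.3718])
r=move_l([*H,.183],feed=.08,until_force=8); s=sense();print(r,s["position"].round(4),s["wrist_force"].round(1))
if not r:
    command_gripper(0,60); sleep(.2)
    s=sense();print(s["time_s"],s["position"].round(4),s["finger_gap"],s["wrist_force"].round(1))
    p,d=camera("side");cv2.imwrite("pics/c8.png",crop("s",p,235,90,120,110,5))
E
```

```text
False [0.4712 0.3722 0.1836] [-0.9 -0.3  0.3]
16.6667 [0.4703 0.3724 0.1841] 0.03172501521096476 [-1.7 -1.1  5.7]
```

View pics/c8.png

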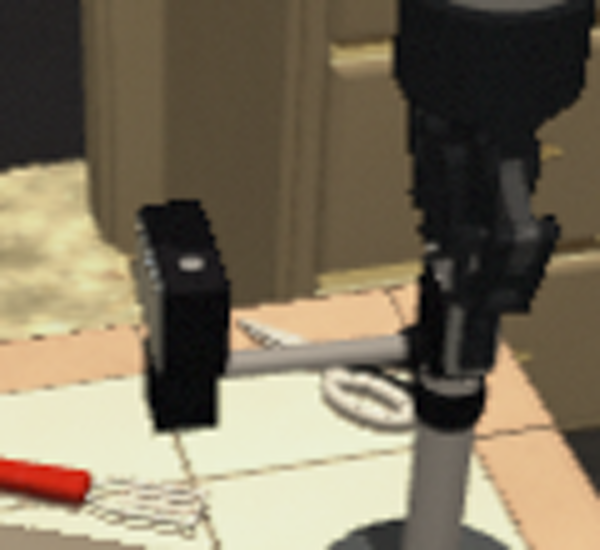

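Button in: the gap is 31.7 mm, and the lamp's 29 mm also read 1.5 mm short. Now I'll pull up.

```bash
python3 - <<'E'
from h import *
x,y=.4709,.3720; z0=sense()["position"][2]
def st(r=None):
    s=sense();print(r,round(s["time_s"],2),s["position"].round(4),round(1e3*(s["position"][2]-z0),1),round(s["finger_gap"],4),s["wrist_force"].round(1));return s
st(move_l([x,y,z0+.03],feed=.05,until_force=25))
st(move_l([x,y,z0+.09],feed=.05,until_force=25))
st(move_l([x,y,z0+.115],feed=.03,until_force=20))
sleep(.5);st()
p,d=camera("side");np.savez("pics/d9.npz",p=p,d=d);cv2.imwrite("pics/c9.png",crop("s",p,235,50,120,120,5))
X=cloud("side",d);m=(X[...,2]>.31)&(X[...,2]<.335)&(abs(X[...,0]-.465)<.045)&(abs(X[...,1]-.25)<.04)
R=cv2.minAreaRect((X[m][:,:2]*1000).astype(np.float32));print(m.sum(),np.median(X[m][:,2]),R)
E
```

```text
False 17.49 [0.4703 0.3723 0.214 ] 29.9 0.032 [-1.6  4.5 -4.5]
False 18.84 [0.4703 0.3723 0.2739] 89.8 0.0317 [-2.2  4.7 -5.6]
True 19.35 [0.4703 0.3723 0.2833] 99.2 0.0315 [ 2.1  2.7 -5.3]
None 19.85 [0.4703 0.3723 0.2827] 98.6 0.0321 [ 4.6  4.2 -5.1]
368 0.32203856304674205 ((465.86614990234375, 250.99713134765625), (30.700695037841797, 66.86717224121094), 87.2076416015625)
```

View pics/c9.png

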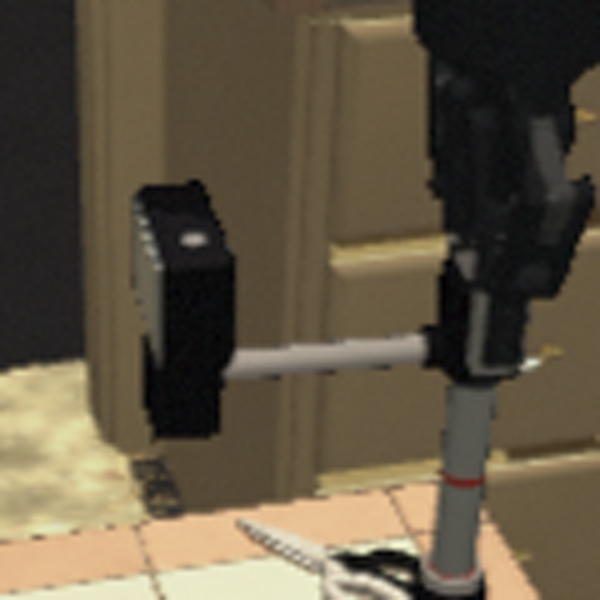

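The mast is up about 98.6 mm. The lamp top rose 98 mm and is unchanged sideways. I'll give a light extra push against the stop, then hand in.

```bash
python3 - <<'E'
from h import *
s=sense();x,y,z=s["position"]
print(move_l([x,y,.2845],feed=.02,until_force=15)); sleep(.4)
for i in range(2):
    s=sense();print(s["time_s"],s["position"].round(4),s["finger_gap"],s["wrist_force"].round(1));sleep(.3)
if s["position"][2]>.2815: finish_job();print("done")
E
```

```text
False
20.6083 [0.4703 0.3723 0.2845] 0.03203711279138099 [ 0.2  3.6 -6.1]
20.9083 [0.4703 0.3723 0.2845] 0.031866315340693896 [ 0.3  2.6 -6.3]
the job is handed in; nothing more can be done
done
```

The lamp is plugged into the arm's socket and the grip head is up at the second stop, button squeezed. The job was handed in at about 21 s, well inside the 51 s limit; no verdict came back.

- **Lamp:** I lifted the black lamp out of the dock and plugged it in with its panel outward. The flange touched down at the expected height, and I let go with the stand still down.
- **Head:** I squeezed the button and pulled the head past the first stop until the force rose at the top.
- **Last checks:** The fingers had risen about 100 mm since the squeeze, steady at about −6 N, which is just the mast's weight. A final 1–2 mm push met no further rise in force, so it may rest just below the stop rather than press against it. The side camera put the lamp's rise at 98 mm (taken before that push), with no sideways shift.
- **Readings slightly off:** The finger gap reads 32 mm where 33 mm was expected. The same gauge read about 1.5 mm short on the lamp, so I take the button to be fully in. Side camera heights read about 3 mm low throughout.
- **Other things:** The look-alike lamps were lying over when I looked again, before I had gripped or plugged in anything. I took that as toppling on their own. The peeler looked undisturbed; I did not recheck the cup or the cork, but the arm's planned path stayed clear of them.

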